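# Pack the reagent caddy for the next test run

## Task

Pack the test kit that stands in front of you into the grey caddy: stand the red-, yellow- and green-capped dropper bottles upright in the narrow pockets of their own colours, and the blue-lidded sample cup upright in the wide blue pocket. The blue-capped dropper bottle and the white-lidded cup do not belong in the kit: leave them standing where they are.

Things in the scene. Friction and masses are not known exactly. Their poses are not given: they have to be found in the camera images.
- red_bottle_mid (a point): Dropper bottle with a red pointed cap, upright on the bench (not a spare one at its far right end): white round body 25 mm across and 48 mm high, the cap above it 18 mm across and tapering, 74 mm high in all. Belongs in the kit. The point is on its upright axis, half-way up (37 mm above its underside); z is its upright axis. Grasp the body, from any side.
- yellow_bottle_mid (a point): Dropper bottle with a yellow pointed cap, upright on the bench (not a spare one at its far right end): white round body 25 mm across and 48 mm high, the cap above it 18 mm across and tapering, 74 mm high in all. Belongs in the kit. The point is on its upright axis, half-way up (37 mm above its underside); z is its upright axis. Grasp the body, from any side.
- green_bottle_mid (a point): Dropper bottle with a green pointed cap, upright on the bench (not a spare one at its far right end): white round body 25 mm across and 48 mm high, the cap above it 18 mm across and tapering, 74 mm high in all. Belongs in the kit. The point is on its upright axis, half-way up (37 mm above its underside); z is its upright axis. Grasp the body, from any side.
- blue_cup_mid (a point): Sample cup with a blue screw lid, standing upright on the bench at the start: round body 45 mm across at the foot widening to 52 mm under the lid, the lid 58 mm across (its top 12 mm), 70 mm high in all. Belongs in the kit. The point is on its upright axis, half-way up (35 mm above its underside); z is its upright axis. Grasp it by the body below the lid, or by the lid.
- blue_bottle_mid (a point): Dropper bottle with a blue pointed cap, upright on the bench (not a spare one at its far right end): white round body 25 mm across and 48 mm high, the cap above it 18 mm across and tapering, 74 mm high in all. A look-alike that does not belong in the kit. The point is on its upright axis, half-way up (37 mm above its underside); z is its upright axis. Grasp the body, from any side.
- white_cup_mid (a point): Sample cup with a white screw lid, standing upright on the bench at the start: round body 45 mm across at the foot widening to 52 mm under the lid, the lid 58 mm across (its top 12 mm), 70 mm high in all. A look-alike that does not belong in the kit. The point is on its upright axis, half-way up (35 mm above its underside); z is its upright axis. Grasp it by the body below the lid, or by the lid.
- red_pocket_floor (a point): Narrow red square pocket in the caddy, open at the top: 42 mm wide inside, walls 4 mm thick rising 14 mm above its floor. The point is the middle of the pocket's floor, 8 mm above the bench; x and y run along its sides, z up. It is one of four pockets fixed in the grey caddy (184 mm square tray, rim 16 mm high, fixed to the bench); pocket centres lie 88 mm apart in a 2 x 2 square and any pocket may be at any corner.
- yellow_pocket_floor (a point): Narrow yellow square pocket in the caddy, open at the top: 42 mm wide inside, walls 4 mm thick rising 14 mm above its floor. The point is the middle of the pocket's floor, 8 mm above the bench; x and y run along its sides, z up. It is one of four pockets fixed in the grey caddy (184 mm square tray, rim 16 mm high, fixed to the bench); pocket centres lie 88 mm apart in a 2 x 2 square and any pocket may be at any corner.
- green_pocket_floor (a point): Narrow green square pocket in the caddy, open at the top: 42 mm wide inside, walls 4 mm thick rising 14 mm above its floor. The point is the middle of the pocket's floor, 8 mm above the bench; x and y run along its sides, z up. It is one of four pockets fixed in the grey caddy (184 mm square tray, rim 16 mm high, fixed to the bench); pocket centres lie 88 mm apart in a 2 x 2 square and any pocket may be at any corner.
- cup_pocket_floor (a point): Wide blue square pocket in the caddy, open at the top: 64 mm wide inside, walls 4 mm thick rising 14 mm above its floor. The point is the middle of the pocket's floor, 8 mm above the bench; x and y run along its sides, z up. It is one of four pockets fixed in the grey caddy (184 mm square tray, rim 16 mm high, fixed to the bench); pocket centres lie 88 mm apart in a 2 x 2 square and any pocket may be at any corner.
Things that resemble listed ones, but are neither listed nor needed, are in the scene too. Of the things like the part that bears blue_cup_mid, leave any that is orange; of the rest the larger one is meant. Leave any pink look-alike of the part that bears yellow_bottle_mid alone.

How it is judged:
At the end, for the whole second after the job is handed in: Each kit bottle stands on the floor of the pocket of its colour (within 13 mm of its middle, 5 mm in height, tilt under 0.12 rad), the blue-lidded cup likewise in the wide blue pocket (15 mm); blue-capped bottle and white-lidded cup upright within 30 mm of their starts; all at rest (horizontal distance between red_bottle_mid and red_pocket_floor below 0.013 m and z of red_bottle_mid in the frame of red_pocket_floor between 0.032 and 0.042 m and angle between each of red_bottle_mid, yellow_bottle_mid, green_bottle_mid, blue_cup_mid, blue_bottle_mid, white_cup_mid's own z axis and vertical below 0.12 rad and horizontal distance between yellow_bottle_mid and yellow_pocket_floor below 0.013 m and z of yellow_bottle_mid in the frame of yellow_pocket_floor between 0.032 and 0.042 m and horizontal distance between green_bottle_mid and green_pocket_floor below 0.013 m and z of green_bottle_mid in the frame of green_pocket_floor between 0.032 and 0.042 m and horizontal distance between blue_cup_mid and cup_pocket_floor below 0.015 m and z of blue_cup_mid in the frame of cup_pocket_floor between 0.03 and 0.04 m and distance of each of blue_bottle_mid, white_cup_mid from where it was at the start of the episode below 0.03 m and linear speed of each of red_bottle, yellow_bottle, green_bottle, blue_cup, blue_bottle, white_cup below 0.02 m/s); the robot touches nothing.
It fails at once if the blue-capped dropper bottle is knocked over or shifted by more than 30 mm (distance of blue_bottle_mid from where it was at the start of the episode above 0.03 m or angle between blue_bottle_mid's own z axis and vertical above 0.5 rad).
It fails at once if the white-lidded cup is knocked over or shifted by more than 30 mm (distance of white_cup_mid from where it was at the start of the episode above 0.03 m or angle between white_cup_mid's own z axis and vertical above 0.5 rad).
It also fails if it takes over 106 s, if anything falls off the work surface, if the arm or the gripper's body presses on something with over 40 N, if the wrist force passes 120 N, or if a joint passes its speed limit or range.

## Robot

A 6-joint arm with a two-finger parallel gripper is mounted at the origin on a cart in front of the work surface, level with it; the furniture and walls round the work are solid. World frame = base frame: x ahead of the robot, y to its left, z up, the work surface at z = 0. Lengths are in m, angles in rad, forces in N, time in s.
With the tool pointing down it reaches from about 0.35 to 0.85 m from the base axis. Payload 8.1 kg.
Tool frame: the origin (TCP) lies midway between the tips of the shut fingers; the grasp point (between the pads) lies 19 mm behind it; z points along the fingers, y is the line along which they close (so a half turn about z gives the same grasp; the last joint's range is limited). The gripper opens to 93 mm and grips with 3 to 60 N. Pads are 15 mm wide; open, the fingers measure 128 mm over their backs; the gripper's body (75 mm by 188 mm) begins 65 mm behind the grasp point.
Start: joints at [-1.301, 0.13, 1.488, -0, 1.523, -0.085], TCP at [0.208, -0.563, 0.219] pointing down, gripper open.
Joint ranges: [-2.96, 2.96], [-0.89, 2.26], [0.02, 2.5], [-1.34, 4.48], [0, 2.73], [-2.66, 2.66]. Speed limits (rad/s): [2.39, 2.39, 2.79, 3.14, 3.14, 3.14].

## Interface

Orientations are given as a rotation vector (axis times angle).
In Python, from plant import read_state, read_camera, camera_model, close_job gives the robot as it stands. The module is installed in compiled form; this text tells all that it offers.
- The arm moves only by the tool carry_out, never from a script. Its argument "moves" is a list of rows, each an object of numbers: "jaw": the finger opening in m, from 0 to 0.093; "dx", "dy", "dz": the shift along the tool's x, y, z in m; "yaw": the turn about the tool's z in rad. In form: [{"jaw": .., "dx": .., "dy": .., "dz": .., "yaw": ..}, ...]. A call has 1 to 8 rows; each row shifts and turns the commanded pose from where the row before left it, along the tool's axes as they then stand; what a row does not reach is not made up. A row lasts 1/8 s, in which the tool goes at most 62.5 mm and 10.7 degrees, less where a joint would pass 70% of its speed; a pose out of reach is approached as far as the arm can. A call is refused whole if a number of a shift passes 0.0625 or a number of a turn 0.188, either way. A call with a gripper value outside its range is refused whole. The fingers move at their own pace and stop on an object; "grip_force" is the grip in N (left out, the last holds). Time passes only in rows, so rows that do not move let the fingers close. It gives the time, the measured TCP pose, the force, the opening and the grip force at its end, in the units of the state.
- read_state(): the state, without advancing time (a new reading comes with each control period).
- read_camera(name): name is "scene" or "top" or "wrist"; returns the picture (400x640x3 uint8, red, green, blue); there is no depth.
- camera_model(name): a dict with "camera_matrix" (3x3 intrinsics, pixels), "view" (4x4, takes a point from world to camera coordinates). Camera axes: x right, y up, looking along -z (the intrinsics and any distortion apply to the point x, -y, -z); pixel columns grow to the right and rows downward; lengths in m; the calibration is good to about 2 mm. The wrist camera is an equidistant fisheye: a pixel r from the principal point sees the ray r / f radians off the axis. A picture is of the moment at which its call begins: read the wrist's pose just before it. camera_model takes no time and is no camera call; for the wrist camera it gives the pose at the moment of the call.
- close_job(): hands the job in; it is judged then, once.
The state is a dict: "t": time; "q": joint angles; "dq": joint speeds; "joint_torque": joint torques, N m; "tool_pos": TCP position; "orientation": TCP orientation; "force": force on the tool from outside, world axes, zero at the start; "wrist_torque": the same for the moment, N m; "opening": finger opening in m; "gripper_force": force on a finger pad.
Only numpy, scipy, OpenCV 4.12 (cv2) and the standard library are available. Lean on these libraries where they do the work, as an engineer would, in place of code of your own. Each camera call takes 0.05 s, during which the arm holds its last target. There are 200 camera calls.

## Working session

There is one attempt and no reset: what is moved stays moved. The work goes in short steps, Python scripts to look and compute and a tool call to move; the robot and the scene stay as the last step left them, time stands still between calls to the robot, and variables do not carry over. Pictures are saved under pics/ and viewed, at most 14 in all, crops included, and the job is handed in when it is done.

Besides the shell and the picture viewer there is one more tool, called as name([rows], argument=value, ...), one row to a line, values as JSON. carry_out: Moves the arm, as the interface text tells. Its arguments: {"type":"object","properties":{"moves":{"type":"array","items":{"type":"object","properties":{"jaw":{"type":"number"},"dx":{"type":"number"},"dy":{"type":"number"},"dz":{"type":"number"},"yaw":{"type":"number"}}}},"grip_force":{"type":"number"}},"required":["moves"]}

```bash
mkdir -p pics; python3 - <<'E'
from plant import *
import cv2
s=read_state();print(s)
for n in ("top","scene"):
    cv2.imwrite(f"pics/{n}0.png",read_camera(n)[:,:,::-1]);m=camera_model(n);print(n,m)
E
```

```text
{'t': 0.0, 'q': array([-1.30143469e+00,  1.31164505e-01,  1.48927154e+00,  9.19364051e-06,
        1.52296352e+00, -8.53937357e-02]), 'dq': array([ 1.13772709e-03,  8.24307360e-04, -1.69103508e-03,  5.45243862e-04,
       -6.44426250e-05,  3.81814663e-04]), 'joint_torque': array([ 2.47090685e-05, -5.59853911e+01, -4.91754520e+01,  7.66849425e-02,
        3.56963393e-02, -1.10127014e-04]), 'tool_pos': array([ 0.20829601, -0.5620914 ,  0.21758968]), 'orientation': array([-3.09052862e+00, -5.54012602e-01,  2.46205023e-04]), 'force': array([-0.75072996, -0.365611  ,  0.56091104]), 'wrist_torque': array([ 0.0400413 , -0.03580844,  0.00435912]), 'gripper_force': 0.0, 'opening': 0.09313959719437083}
top {'camera_matrix': array([[415.10787652,   0.        , 319.70471043],
       [  0.        , 415.10787652, 199.55906217],
       [  0.        ,   0.        ,   1.        ]]), 'view': array([[-3.58914147e-02, -9.99355271e-01, -9.21381961e-04,
         6.45183170e-03],
       [ 9.73086971e-01, -3.51579712e-02,  2.27740341e-01,
        -5.52543271e-01],
       [-2.27625904e-01,  7.27733824e-03,  9.73721463e-01,
        -8.43415455e-01],
       [ 0.00000000e+00,  0.00000000e+00,  0.00000000e+00,
         1.00000000e+00]])}
scene {'camera_matrix': array([[411.43600682,   0.        , 316.414979  ],
       [  0.        , 411.43600682, 195.86568807],
       [  0.        ,   0.        ,   1.        ]]), 'view': array([[-0.59031612, -0.80686565,  0.02224168,  0.30907685],
       [ 0.54410735, -0.37742208,  0.74933288, -0.35250736],
       [-0.59621646,  0.45444514,  0.66181987, -0.6579178 ],
       [ 0.        ,  0.        ,  0.        ,  1.        ]])}
```

View pics/top0.png

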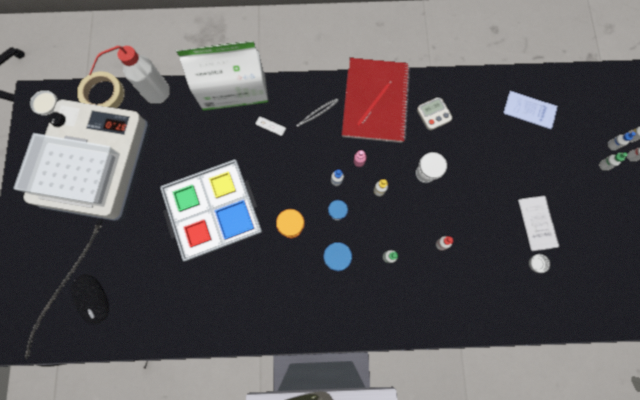

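View pics/scene0.png

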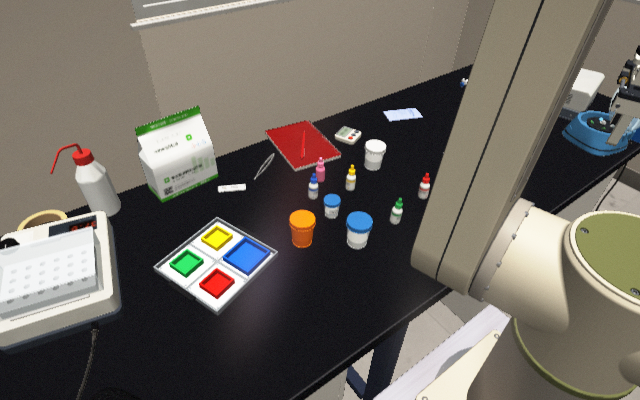

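The top view shows these candidates:
- Cups: large blue (338,257), small blue (338,210), orange (290,223) and white (432,167).
- Bottles: yellow (381,187), pink (360,158), blue (337,178), green (391,256) and red (445,243), with spares at the far right (620,150).

I choose the large blue cup at (338,257), yellow at (381,187), green at (391,256) and red at (445,243). I'll check them in a crop.

```bash
cat > h.py <<'E'
from plant import *
import cv2, numpy as np
def ray(m,u,v):
    K=m["camera_matrix"];V=m["view"];R=V[:3,:3];c=-R.T@V[:3,3]
    d=np.linalg.inv(K)@[u,v,1];return c,R.T@(d*[1,-1,-1])
def atz(m,u,v,z):
    c,d=ray(m,u,v);return c+d*(z-c[2])/d[2]
def blobs(img,box,lo,hi):
    x0,y0,x1,y1=box;h=cv2.cvtColor(img[y0:y1,x0:x1],cv2.COLOR_RGB2HSV)
    k=cv2.inRange(h,np.array((lo,120,60)),np.array((hi,255,255)))
    if lo==170:k|=cv2.inRange(h,np.array((0,120,60)),np.array((8,255,255)))
    n,l,s,c=cv2.connectedComponentsWithStats(k);i=1+np.argmax(s[1:,4]);return c[i]+[x0,y0],s[i]
E
python3 - <<'E'
from h import *
a=cv2.imread("pics/top0.png")[:,:,::-1];m=camera_model("top")
cv2.imwrite("pics/crop0.png",cv2.resize(a[140:280,155:465],None,fx=2.55,fy=2.55,interpolation=cv2.INTER_CUBIC)[:,:,::-1])
for n,b,lo,hi,z in [("redcap",(430,230,460,255),170,179,.061),("yelcap",(370,176,392,200),20,35,.061),("grncap",(380,246,402,268),45,85,.061),("blucap",(328,168,348,190),95,125,.061),
 ("cup",(318,238,358,275),95,125,.066),("Gp",(170,180,205,215),45,85,.008),("Yp",(205,168,240,204),20,35,.008),("Rp",(180,215,215,250),170,179,.008),("Bp",(213,198,258,242),95,125,.008)]:
    c,s=blobs(a,b,lo,hi);print(n,c.round(1),s,atz(m,*c,z).round(4))
print("white",atz(m,433,163,.07),"small blue",atz(m,338,210,.04),"orange",atz(m,290,222,.07),'pink',atz(m,360,157,.06))
E
```

```text
redcap [448.5 239.8] [14  6 10  8 63] [ 0.4546 -0.2861  0.061 ]
yelcap [383.1 182.6] [10  3  8  9 58] [ 0.5866 -0.155   0.061 ]
grncap [393.7 255.3] [11  7  7  5 23] [ 0.4259 -0.1662  0.061 ]
blucap [338.  172.5] [ 6  1  9  9 57] [ 0.6135 -0.0563  0.061 ]
cup [337.3 256. ] [  5   4  30  29 671] [ 0.4281 -0.0462  0.066 ]
Gp [185.7 197.8] [  4   6  25  25 396] [0.5809 0.2975 0.008 ]
Yp [222.  184.4] [  5   5  25  24 389] [0.6101 0.2137 0.008 ]
Rp [197.1 233. ] [  5   5  25  27 443] [0.4972 0.2685 0.008 ]
Bp [233.9 219.2] [  2   3  38  38 917] [0.5262 0.1849 0.008 ]
white [ 0.62500785 -0.26716728  0.07      ] small blue [ 0.53259127 -0.05355101  0.04      ] orange [0.50389988 0.05199245 0.07      ] pink [ 0.64823384 -0.10753884  0.06      ]
```

View pics/crop0.png

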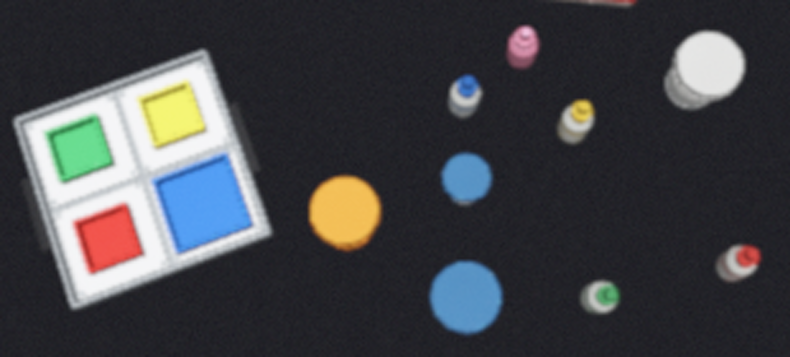

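The crop confirms the choice: the large blue cup and the yellow, green and red bottles are clear of the pink, orange and small blue look-alikes. Next I triangulate with the scene view and work out the first reach.

```bash
cat >> h.py <<'E'
from scipy.spatial.transform import Rotation as Ro
def go(x,y,z):
    s=read_state();R=Ro.from_rotvec(s["orientation"]).as_matrix();d=R.T@(np.array([x,y,z])-s["tool_pos"])
    n=int(np.ceil(np.abs(d).max()/.0625));print("t",round(s["t"],2),"pos",s["tool_pos"].round(4),"d",d.round(4),"per row",n,(d/n).round(4))
E
python3 - <<'E'
from h import *
A=[cv2.imread(f"pics/{n}0.png")[:,:,::-1] for n in("top","scene")];M=[camera_model(n) for n in("top","scene")]
for n,b,b2,lo,hi in [("red",(430,230,460,255),(415,170,434,190),170,179),("yel",(370,176,392,200),(342,162,360,182),20,35),("grn",(380,246,402,268),(388,195,408,215),45,85),("blu",(328,168,348,190),(305,170,322,190),95,125),("cup",(318,238,358,275),(342,208,378,237),95,125),
 ("Gp",(170,180,205,215),(165,245,207,280),45,85),("Yp",(205,168,240,204),(198,220,236,252),20,35),("Rp",(180,215,215,250),(195,265,238,300),170,179),("Bp",(213,198,258,242),(218,232,272,280),95,125)]:
    r=[ray(M[i],*blobs(A[i],bb,lo,hi)[0]) for i,bb in enumerate((b,b2))]
    P=[np.eye(3)-np.outer(d,d)/(d@d) for c,d in r];p=np.linalg.solve(sum(P),sum(Q@c for Q,(c,d) in zip(P,r)))
    print(n,p.round(4),"res",[np.linalg.norm(Q@(p-c)).round(4) for Q,(c,d) in zip(P,r)])
s=read_state();print(Ro.from_rotvec(s["orientation"]).as_matrix().round(3));go(.4546,-.2861,.15)
print(camera_model("wrist"))
E
```

```text
red [ 0.4561 -0.2881  0.0531] res [np.float64(0.0007), np.float64(0.0007)]
yel [ 0.5887 -0.1565  0.0527] res [np.float64(0.0002), np.float64(0.0002)]
grn [ 0.4278 -0.1667  0.0532] res [np.float64(0.0015), np.float64(0.0015)]
blu [ 0.6163 -0.0567  0.052 ] res [np.float64(0.0002), np.float64(0.0002)]
cup [ 0.4295 -0.0457  0.0604] res [np.float64(0.0011), np.float64(0.0011)]
Gp [0.5803 0.2967 0.0118] res [np.float64(0.0005), np.float64(0.0005)]
Yp [0.6094 0.2132 0.0113] res [np.float64(0.0004), np.float64(0.0004)]
Rp [0.4969 0.2678 0.0119] res [np.float64(0.0005), np.float64(0.0005)]
Bp [0.5261 0.1848 0.0129] res [np.float64(0.0011), np.float64(0.0011)]
[[ 0.938  0.347 -0.   ]
 [ 0.347 -0.938  0.002]
 [ 0.    -0.002 -1.   ]]
t 0.1 pos [ 0.2083 -0.5621  0.2177] d [ 0.3268 -0.1732  0.068 ] per row 6 [ 0.0545 -0.0289  0.0113]
{'camera_matrix': array([[309.70691629,   0.        , 318.36884242],
       [  0.        , 309.70691629, 202.9045208 ],
       [  0.        ,   0.        ,   1.        ]]), 'view': array([[ 3.46074688e-01, -9.38206460e-01, -9.74167262e-04,
        -5.98947905e-01],
       [ 8.97231820e-01,  3.31263588e-01, -2.91958040e-01,
         3.31117788e-02],
       [ 2.74239625e-01,  1.00165234e-01,  9.56430632e-01,
        -3.90804083e-01],
       [ 0.00000000e+00,  0.00000000e+00,  0.00000000e+00,
         1.00000000e+00]])}
```

carry_out([
  {"dx":0.0545,"dy":-0.029,"dz":0.011},
  {"dx":0.0545,"dy":-0.029,"dz":0.011},
  {"dx":0.0545,"dy":-0.029,"dz":0.011},
  {"dx":0.0545,"dy":-0.029,"dz":0.011},
  {"dx":0.0545,"dy":-0.029,"dz":0.011},
  {"dx":0.0545,"dy":-0.029,"dz":0.011},
  {"jaw":0.06},
  {},
], grip_force=15)

```text
invalid input at $.moves[0]: expected keys jaw, dx, dy, dz, yaw
```

```bash
cat >> h.py <<'E'
def wray(m,u,v):
    K=m["camera_matrix"];V=m["view"];R=V[:3,:3];a=np.array([u-K[0,2],v-K[1,2]]);r=np.hypot(*a);t=r/K[0,0]
    d=np.array([*(a/r*np.sin(t)),np.cos(t)]);return -R.T@V[:3,3],R.T@(d*[1,-1,-1])
def wproj(m,p):
    K=m["camera_matrix"];V=m["view"];q=(V[:3,:3]@p+V[:3,3])*[1,-1,-1];t=np.arctan2(np.hypot(q[0],q[1]),q[2])
    return K[:2,2]+q[:2]/np.hypot(q[0],q[1])*t*K[0,0]
E
python3 - <<'E'
from h import *
m=camera_model("wrist");a=read_camera("wrist");cv2.imwrite("pics/w1.png",a[:,:,::-1])
for p in ([.456,-.288,.053],[.456,-.288,.0],[.456,-.288,.074]):print(wproj(m,p).round(1))
go(.456,-.288,.02)
E
```

```text
[177.6 -70. ]
[192.4 -52.6]
[170.8 -77.7]
t 0.15 pos [ 0.2084 -0.5622  0.2178] d [ 0.3275 -0.1708  0.1981] per row 6 [ 0.0546 -0.0285  0.033 ]
```

View pics/w1.png

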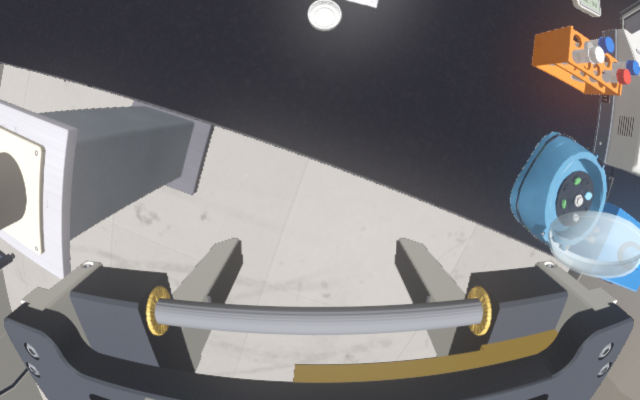

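The move was refused because each row needs every key, so the wrist picture shows only the start pose: the bench edge, with the white cap of a look-alike at (324,14). I'll send it again with full rows.

carry_out([
  {"jaw":0.093,"dx":0.0545,"dy":-0.029,"dz":0.011,"yaw":0},
  {"jaw":0.093,"dx":0.0545,"dy":-0.029,"dz":0.011,"yaw":0},
  {"jaw":0.093,"dx":0.0545,"dy":-0.029,"dz":0.011,"yaw":0},
  {"jaw":0.093,"dx":0.0545,"dy":-0.029,"dz":0.011,"yaw":0},
  {"jaw":0.093,"dx":0.0545,"dy":-0.029,"dz":0.011,"yaw":0},
  {"jaw":0.06,"dx":0.0545,"dy":-0.029,"dz":0.011,"yaw":0},
  {"jaw":0.06,"dx":0,"dy":0,"dz":0,"yaw":0},
  {"jaw":0.06,"dx":0,"dy":0,"dz":0,"yaw":0},
], grip_force=15)

```text
t: 1.15
tool_pos: [0.4536, -0.2869, 0.1527]
orientation: [-3.092, -0.556, 0.001]
force: [-0.3, 0.9, -0.1]
opening: 0.0671
gripper_force: 0.0
```

```bash
python3 - <<'E'
from h import *
m=camera_model("wrist");a=read_camera("wrist");cv2.imwrite("pics/w2.png",a[:,:,::-1])
for p in ([.456,-.288,.053],[.456,-.288,.0],[.456,-.288,.074]):print(wproj(m,p).round(1))
go(.456,-.288,.02)
E
```

```text
[320.8 201.5]
[320.4 187. ]
[321.  208.8]
t 1.2 pos [ 0.4533 -0.2876  0.153 ] d [0.0025 0.0012 0.133 ] per row 3 [0.0008 0.0004 0.0443]
```

View pics/w2.png

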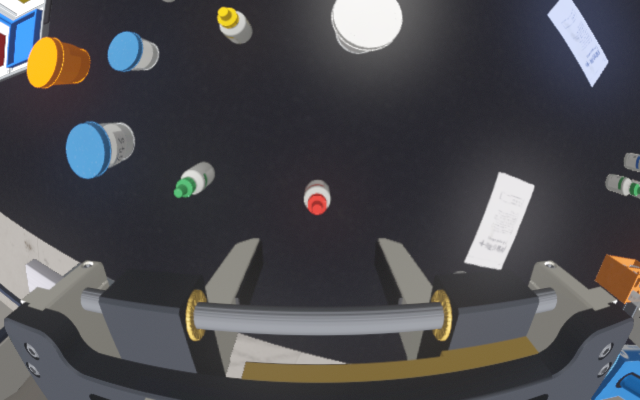

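The wrist view shows the red cap at (317,203) and its foot at (317,187). That is within 3 px of the prediction, so I descend and grip.

carry_out([
  {"jaw":0.06,"dx":0.001,"dy":0,"dz":0.045,"yaw":0},
  {"jaw":0.06,"dx":0.001,"dy":0,"dz":0.045,"yaw":0},
  {"jaw":0.06,"dx":0,"dy":0,"dz":0.042,"yaw":0},
  {"jaw":0.06,"dx":0,"dy":0,"dz":0,"yaw":0},
  {"jaw":0.0,"dx":0,"dy":0,"dz":0,"yaw":0},
  {"jaw":0.0,"dx":0,"dy":0,"dz":0,"yaw":0},
  {"jaw":0.0,"dx":0,"dy":0,"dz":0,"yaw":0},
  {"jaw":0.0,"dx":0,"dy":0,"dz":0,"yaw":0},
], grip_force=15)

```text
t: 2.2
tool_pos: [0.4562, -0.2864, 0.0218]
orientation: [3.091, 0.554, 0.002]
force: [0.1, -0.3, 0.0]
opening: 0.0247
gripper_force: 14.7
```

```bash
python3 -c "
from h import *
go(.497,.268,.13)"
```

```text
t 2.2 pos [ 0.4562 -0.2864  0.0218] d [ 0.231  -0.5055 -0.1086] per row 9 [ 0.0257 -0.0562 -0.0121]
```

carry_out([
  {"jaw":0.0,"dx":0,"dy":0,"dz":-0.05,"yaw":0},
  {"jaw":0.0,"dx":0,"dy":0,"dz":-0.058,"yaw":0},
  {"jaw":0.0,"dx":0.021,"dy":-0.046,"dz":0,"yaw":0},
  {"jaw":0.0,"dx":0.021,"dy":-0.046,"dz":0,"yaw":0},
  {"jaw":0.0,"dx":0.021,"dy":-0.046,"dz":0,"yaw":0},
  {"jaw":0.0,"dx":0.021,"dy":-0.046,"dz":0,"yaw":0},
  {"jaw":0.0,"dx":0.021,"dy":-0.046,"dz":0,"yaw":0},
  {"jaw":0.0,"dx":0.021,"dy":-0.046,"dz":0,"yaw":0},
], grip_force=20)

```text
t: 3.2
tool_pos: [0.478, 0.0182, 0.1293]
orientation: [3.092, 0.555, 0.001]
force: [-0.6, 0.1, -1.1]
opening: 0.0243
gripper_force: 19.7
```

carry_out([
  {"jaw":0.0,"dx":0.021,"dy":-0.046,"dz":0,"yaw":0},
  {"jaw":0.0,"dx":0.021,"dy":-0.046,"dz":0,"yaw":0},
  {"jaw":0.0,"dx":0.021,"dy":-0.046,"dz":0,"yaw":0},
  {"jaw":0.0,"dx":0.021,"dy":-0.046,"dz":0,"yaw":0},
  {"jaw":0.0,"dx":0.021,"dy":-0.046,"dz":0,"yaw":0},
  {"jaw":0.0,"dx":0,"dy":0,"dz":0,"yaw":0},
  {"jaw":0.0,"dx":0,"dy":0,"dz":0,"yaw":0},
])

```text
t: 4.08
tool_pos: [0.4962, 0.2685, 0.1287]
orientation: [3.091, 0.556, -0.001]
force: [-0.3, 0.3, 1.0]
opening: 0.0243
gripper_force: 19.7
```

```bash
python3 - <<'E'
from h import *
go(.497,.268,.031)
m=camera_model("wrist");a=read_camera("wrist");cv2.imwrite("pics/w3.png",a[:,:,::-1])
for p in ([.497,.268,.008],[.5806,.297,.008],[.61,.2135,.008],[.526,.185,.008]):print(wproj(m,p).round(1))
E
```

```text
t 4.08 pos [0.4962 0.2685 0.1287] d [0.0006 0.0007 0.0977] per row 2 [0.0003 0.0004 0.0488]
[319.4 196.6]
[321.4 103. ]
[415.7 107.7]
[408.2 198.3]
```

View pics/w3.png

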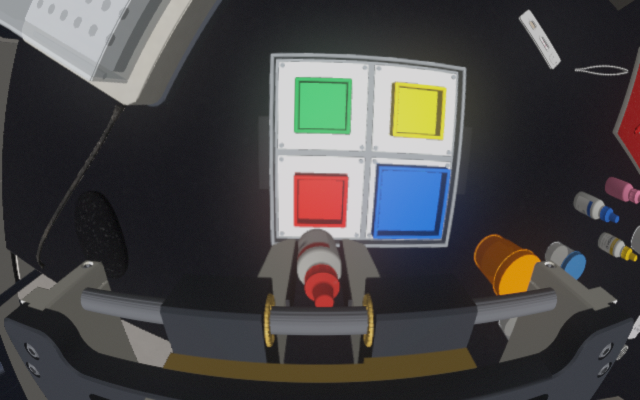

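The wrist view over the caddy shows the red floor at about (320,200), 3 px from the prediction, and the bottle hanging straight in the jaws at (318,260). I lower it and release.

carry_out([
  {"jaw":0.0,"dx":-0.001,"dy":0,"dz":0.045,"yaw":0},
  {"jaw":0.0,"dx":0,"dy":0,"dz":0.035,"yaw":0},
  {"jaw":0.0,"dx":0,"dy":0,"dz":0.018,"yaw":0},
  {"jaw":0.0,"dx":0,"dy":0,"dz":0,"yaw":0},
  {"jaw":0.0,"dx":0,"dy":0,"dz":0,"yaw":0},
  {"jaw":0.045,"dx":0,"dy":0,"dz":0,"yaw":0},
  {"jaw":0.045,"dx":0,"dy":0,"dz":0,"yaw":0},
  {"jaw":0.045,"dx":0,"dy":0,"dz":0,"yaw":0},
])

```text
t: 5.12
tool_pos: [0.4958, 0.2684, 0.0312]
orientation: [-3.092, -0.555, -0.001]
force: [0.6, -0.5, 0.3]
opening: 0.0442
gripper_force: 0.0
```

```bash
python3 - <<'E'
from h import *
go(.4278,-.1668,.16)
E
```

```text
t 5.12 pos [0.4958 0.2684 0.0312] d [-0.2149  0.3845 -0.1289] per row 7 [-0.0307  0.0549 -0.0184]
```

carry_out([
  {"jaw":0.045,"dx":0,"dy":0,"dz":-0.043,"yaw":0},
  {"jaw":0.045,"dx":0,"dy":0,"dz":-0.043,"yaw":0},
  {"jaw":0.06,"dx":0,"dy":0,"dz":-0.043,"yaw":0},
  {"jaw":0.06,"dx":-0.027,"dy":0.048,"dz":0,"yaw":0},
  {"jaw":0.06,"dx":-0.027,"dy":0.048,"dz":0,"yaw":0},
  {"jaw":0.06,"dx":-0.027,"dy":0.048,"dz":0,"yaw":0},
  {"jaw":0.06,"dx":-0.027,"dy":0.048,"dz":0,"yaw":0},
  {"jaw":0.06,"dx":-0.027,"dy":0.048,"dz":0,"yaw":0},
])

```text
t: 6.12
tool_pos: [0.4519, -0.0052, 0.1601]
orientation: [3.092, 0.555, 0.001]
force: [1.6, -0.9, 0.1]
opening: 0.0601
gripper_force: 0.0
```

carry_out([
  {"jaw":0.06,"dx":-0.027,"dy":0.048,"dz":0,"yaw":0},
  {"jaw":0.06,"dx":-0.027,"dy":0.048,"dz":0,"yaw":0},
  {"jaw":0.06,"dx":-0.027,"dy":0.048,"dz":0,"yaw":0},
  {"jaw":0.06,"dx":0,"dy":0,"dz":0,"yaw":0},
  {"jaw":0.06,"dx":0,"dy":0,"dz":0,"yaw":0},
])

```text
t: 6.75
tool_pos: [0.4264, -0.1666, 0.1598]
orientation: [-3.092, -0.553, -0.0]
force: [0.1, 1.1, 0.2]
opening: 0.0598
gripper_force: 0.0
```

```bash
python3 - <<'E'
from h import *
go(.4278,-.1668,.021)
m=camera_model("wrist");a=read_camera("wrist");cv2.imwrite("pics/w4.png",a[:,:,::-1])
c,s=blobs(a,(270,150,370,250),45,85);print(c,s,wproj(m,[.4278,-.1668,.057]))
t=read_camera("top");cv2.imwrite("pics/t4.png",cv2.resize(t[150:270,155:365],None,fx=3,fy=3,interpolation=cv2.INTER_CUBIC)[:,:,::-1])
E
```

```text
t 6.75 pos [ 0.4264 -0.1666  0.1598] d [0.0012 0.0008 0.1388] per row 3 [0.0004 0.0003 0.0463]
[315.49640288 202.58273381] [ 37  43  18  21 278] [319.51089512 201.29928071]
```

View pics/t4.png

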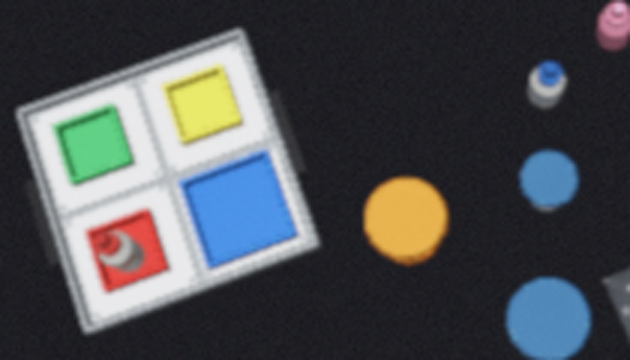

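The top crop shows the red bottle standing in its red pocket, foot at about (128,257) in the crop. I now take green: its cap is seen within 4 px of the prediction.

carry_out([
  {"jaw":0.06,"dx":0.001,"dy":-0.001,"dz":0.05,"yaw":0},
  {"jaw":0.06,"dx":0,"dy":0,"dz":0.05,"yaw":0},
  {"jaw":0.06,"dx":0,"dy":0,"dz":0.039,"yaw":0},
  {"jaw":0.06,"dx":0,"dy":0,"dz":0,"yaw":0},
  {"jaw":0.0,"dx":0,"dy":0,"dz":0,"yaw":0},
  {"jaw":0.0,"dx":0,"dy":0,"dz":0,"yaw":0},
  {"jaw":0.0,"dx":0,"dy":0,"dz":0,"yaw":0},
  {"jaw":0.0,"dx":0,"dy":0,"dz":0,"yaw":0},
], grip_force=20)

```text
t: 7.85
tool_pos: [0.4276, -0.1658, 0.0217]
orientation: [3.092, 0.554, 0.002]
force: [0.1, 0.2, -0.1]
opening: 0.0252
gripper_force: 13.6
```

```bash
python3 - <<'E'
from h import *
go(.5795,.2965,.15)
m=camera_model("top");a=read_camera("top");c,s=blobs(a,(180,210,215,250),170,179)
h=cv2.cvtColor(a[215:250,180:215],cv2.COLOR_RGB2HSV)
print(s,h[12:28:2,4:28:2,2])
E
```

```text
t 7.85 pos [ 0.4276 -0.1658  0.0217] d [ 0.3031 -0.3807 -0.1284] per row 7 [ 0.0433 -0.0544 -0.0183]
[  5  10  26  27 322] [[226 184 176 179 190 202 213 235 238 239 236 202]
 [226 197 206 166 195 182 184 190 226 238 236 224]
 [236 209 178 156 201 174 179 162 145 219 237 232]
 [238 210 201 198 191 162 190 162 110 163 235 229]
 [239 224 184 189 187 194 191 136 111 143 229 237]
 [241 233 178 189 193 185 147 126 126 175 235 237]
 [242 231 199 206 213 171 141 142 168 220 229 233]
 [243 239 224 179 235 233 227 221 225 226 204 186]]
```

carry_out([
  {"jaw":0.0,"dx":0,"dy":0,"dz":-0.042,"yaw":0},
  {"jaw":0.0,"dx":0,"dy":0,"dz":-0.043,"yaw":0},
  {"jaw":0.0,"dx":0,"dy":0,"dz":-0.043,"yaw":0},
  {"jaw":0.0,"dx":0.038,"dy":-0.0476,"dz":0,"yaw":0},
  {"jaw":0.0,"dx":0.038,"dy":-0.0476,"dz":0,"yaw":0},
  {"jaw":0.0,"dx":0.038,"dy":-0.0476,"dz":0,"yaw":0},
  {"jaw":0.0,"dx":0.038,"dy":-0.0476,"dz":0,"yaw":0},
  {"jaw":0.0,"dx":0.038,"dy":-0.0476,"dz":0,"yaw":0},
])

```text
t: 8.9
tool_pos: [0.5229, 0.1256, 0.1491]
orientation: [3.092, 0.554, 0.001]
force: [1.3, -0.6, 0.2]
opening: 0.0245
gripper_force: 19.8
```

carry_out([
  {"jaw":0.0,"dx":0.038,"dy":-0.0476,"dz":0,"yaw":0},
  {"jaw":0.0,"dx":0.038,"dy":-0.0476,"dz":0,"yaw":0},
  {"jaw":0.0,"dx":0.038,"dy":-0.0476,"dz":0,"yaw":0},
  {"jaw":0.0,"dx":0,"dy":0,"dz":0,"yaw":0},
  {"jaw":0.0,"dx":0,"dy":0,"dz":0,"yaw":0},
])

```text
t: 9.52
tool_pos: [0.5795, 0.2968, 0.1483]
orientation: [3.091, 0.555, -0.002]
force: [0.1, -0.1, -0.5]
opening: 0.0245
gripper_force: 19.8
```

```bash
python3 - <<'E'
from h import *
go(.5795,.2965,.031)
E
```

```text
t 9.53 pos [0.5795 0.2968 0.1483] d [1.000e-04 2.000e-04 1.173e-01] per row 2 [0.     0.0001 0.0586]
```

carry_out([
  {"jaw":0.0,"dx":0,"dy":0,"dz":0.055,"yaw":0},
  {"jaw":0.0,"dx":0,"dy":0,"dz":0.042,"yaw":0},
  {"jaw":0.0,"dx":0,"dy":0,"dz":0.02,"yaw":0},
  {"jaw":0.0,"dx":0,"dy":0,"dz":0,"yaw":0},
  {"jaw":0.0,"dx":0,"dy":0,"dz":0,"yaw":0},
  {"jaw":0.045,"dx":0,"dy":0,"dz":0,"yaw":0},
  {"jaw":0.045,"dx":0,"dy":0,"dz":0,"yaw":0},
  {"jaw":0.045,"dx":0,"dy":0,"dz":0,"yaw":0},
])

```text
t: 10.52
tool_pos: [0.5801, 0.2973, 0.0323]
orientation: [-3.092, -0.554, -0.001]
force: [0.5, 0.3, 0.1]
opening: 0.0443
gripper_force: 0.0
```

```bash
python3 - <<'E'
from h import *
go(.5885,-.1562,.16)
E
```

```text
t 10.53 pos [0.5801 0.2973 0.0323] d [-0.1496  0.4281 -0.1277] per row 7 [-0.0214  0.0612 -0.0182]
```

carry_out([
  {"jaw":0.045,"dx":0,"dy":0,"dz":-0.042,"yaw":0},
  {"jaw":0.045,"dx":0,"dy":0,"dz":-0.043,"yaw":0},
  {"jaw":0.06,"dx":0,"dy":0,"dz":-0.043,"yaw":0},
  {"jaw":0.06,"dx":-0.0166,"dy":0.0476,"dz":0,"yaw":0},
  {"jaw":0.06,"dx":-0.0166,"dy":0.0476,"dz":0,"yaw":0},
  {"jaw":0.06,"dx":-0.0166,"dy":0.0476,"dz":0,"yaw":0},
  {"jaw":0.06,"dx":-0.0166,"dy":0.0476,"dz":0,"yaw":0},
  {"jaw":0.06,"dx":-0.0166,"dy":0.0476,"dz":0,"yaw":0},
])

```text
t: 11.52
tool_pos: [0.5845, 0.0436, 0.1601]
orientation: [3.092, 0.555, 0.001]
force: [1.1, -0.2, 0.0]
opening: 0.0597
gripper_force: 0.0
```

carry_out([
  {"jaw":0.06,"dx":-0.0166,"dy":0.0476,"dz":0,"yaw":0},
  {"jaw":0.06,"dx":-0.0166,"dy":0.0476,"dz":0,"yaw":0},
  {"jaw":0.06,"dx":-0.0166,"dy":0.0476,"dz":0,"yaw":0},
  {"jaw":0.06,"dx":-0.0166,"dy":0.0476,"dz":0,"yaw":0},
  {"jaw":0.06,"dx":0,"dy":0,"dz":0,"yaw":0},
  {"jaw":0.06,"dx":0,"dy":0,"dz":0,"yaw":0},
])

```text
t: 12.28
tool_pos: [0.5884, -0.1561, 0.1597]
orientation: [-3.092, -0.553, 0.0]
force: [-0.3, 0.2, -0.0]
opening: 0.0601
gripper_force: 0.0
```

```bash
python3 - <<'E'
from h import *
go(.5885,-.1562,.021)
m=camera_model("wrist");a=read_camera("wrist");cv2.imwrite("pics/w5.png",a[:,:,::-1])
c,s=blobs(a,(270,150,370,250),20,35);print(c,s,wproj(m,[.5885,-.1562,.057]))
E
```

```text
t 12.28 pos [ 0.5884 -0.1561  0.1597] d [0.     0.0002 0.1387] per row 3 [0.     0.0001 0.0462]
[315.16615385 205.60307692] [ 36  45  20  22 325] [318.79086942 202.57292222]
```

View pics/w5.png

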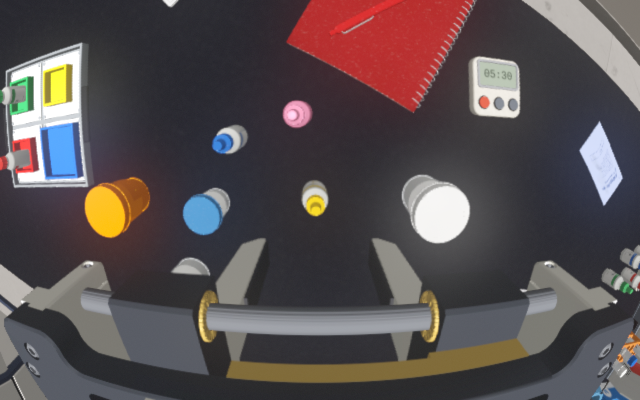

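The wrist view shows yellow between the jaws at (315,200), pink at (297,113), and the white cup clear at (438,210). I descend and grip.

carry_out([
  {"jaw":0.06,"dx":-0.001,"dy":-0.001,"dz":0.05,"yaw":0},
  {"jaw":0.06,"dx":0,"dy":0,"dz":0.05,"yaw":0},
  {"jaw":0.06,"dx":0,"dy":0,"dz":0.039,"yaw":0},
  {"jaw":0.06,"dx":0,"dy":0,"dz":0,"yaw":0},
  {"jaw":0.0,"dx":0,"dy":0,"dz":0,"yaw":0},
  {"jaw":0.0,"dx":0,"dy":0,"dz":0,"yaw":0},
  {"jaw":0.0,"dx":0,"dy":0,"dz":0,"yaw":0},
  {"jaw":0.0,"dx":0,"dy":0,"dz":0,"yaw":0},
], grip_force=20)

```text
t: 13.32
tool_pos: [0.5878, -0.1561, 0.0218]
orientation: [3.092, 0.554, 0.002]
force: [-0.7, 0.1, 1.1]
opening: 0.0248
gripper_force: 13.7
```

```bash
python3 - <<'E'
from h import *
go(.609,.2135,.15)
E
```

```text
t 13.32 pos [ 0.5878 -0.1561  0.0218] d [ 0.1483 -0.3391 -0.1283] per row 6 [ 0.0247 -0.0565 -0.0214]
```

carry_out([
  {"jaw":0.0,"dx":0,"dy":0,"dz":-0.042,"yaw":0},
  {"jaw":0.0,"dx":0,"dy":0,"dz":-0.043,"yaw":0},
  {"jaw":0.0,"dx":0,"dy":0,"dz":-0.043,"yaw":0},
  {"jaw":0.0,"dx":0.0185,"dy":-0.0424,"dz":0,"yaw":0},
  {"jaw":0.0,"dx":0.0185,"dy":-0.0424,"dz":0,"yaw":0},
  {"jaw":0.0,"dx":0.0185,"dy":-0.0424,"dz":0,"yaw":0},
  {"jaw":0.0,"dx":0.0185,"dy":-0.0424,"dz":0,"yaw":0},
  {"jaw":0.0,"dx":0.0185,"dy":-0.0424,"dz":0,"yaw":0},
])

```text
t: 14.32
tool_pos: [0.6003, 0.0764, 0.1492]
orientation: [3.092, 0.554, 0.001]
force: [1.7, 0.4, -0.0]
opening: 0.0241
gripper_force: 19.8
```

carry_out([
  {"jaw":0.0,"dx":0.0185,"dy":-0.0424,"dz":0,"yaw":0},
  {"jaw":0.0,"dx":0.0185,"dy":-0.0424,"dz":0,"yaw":0},
  {"jaw":0.0,"dx":0.0185,"dy":-0.0424,"dz":0,"yaw":0},
  {"jaw":0.0,"dx":0,"dy":0,"dz":0,"yaw":0},
  {"jaw":0.0,"dx":0,"dy":0,"dz":0,"yaw":0},
])

```text
t: 14.95
tool_pos: [0.6081, 0.2133, 0.1488]
orientation: [3.092, 0.555, -0.001]
force: [0.6, -0.0, 0.0]
opening: 0.024
gripper_force: 19.8
```

```bash
python3 - <<'E'
from h import *
go(.609,.2135,.031)
E
```

```text
t 14.95 pos [0.6081 0.2133 0.1488] d [1.000e-03 1.000e-04 1.178e-01] per row 2 [0.0005 0.     0.0589]
```

carry_out([
  {"jaw":0.0,"dx":0,"dy":0,"dz":0.055,"yaw":0},
  {"jaw":0.0,"dx":0,"dy":0,"dz":0.042,"yaw":0},
  {"jaw":0.0,"dx":0,"dy":0,"dz":0.0205,"yaw":0},
  {"jaw":0.0,"dx":0,"dy":0,"dz":0,"yaw":0},
  {"jaw":0.0,"dx":0,"dy":0,"dz":0,"yaw":0},
  {"jaw":0.045,"dx":0,"dy":0,"dz":0,"yaw":0},
  {"jaw":0.045,"dx":0,"dy":0,"dz":0,"yaw":0},
  {"jaw":0.045,"dx":0,"dy":0,"dz":0,"yaw":0},
])

```text
t: 15.95
tool_pos: [0.6085, 0.2137, 0.0318]
orientation: [-3.092, -0.555, -0.001]
force: [0.6, 0.1, -0.3]
opening: 0.0441
gripper_force: 0.0
```

```bash
python3 - <<'E'
from h import *
go(.429,-.0458,.16)
E
```

```text
t 15.95 pos [0.6085 0.2137 0.0318] d [-0.2584  0.181  -0.1283] per row 5 [-0.0517  0.0362 -0.0257]
```

carry_out([
  {"jaw":0.045,"dx":0,"dy":0,"dz":-0.042,"yaw":0},
  {"jaw":0.045,"dx":0,"dy":0,"dz":-0.043,"yaw":0},
  {"jaw":0.045,"dx":0,"dy":0,"dz":-0.043,"yaw":0},
  {"jaw":0.093,"dx":-0.043,"dy":0.03,"dz":0,"yaw":0},
  {"jaw":0.093,"dx":-0.043,"dy":0.03,"dz":0,"yaw":0},
  {"jaw":0.093,"dx":-0.043,"dy":0.03,"dz":0,"yaw":0},
  {"jaw":0.093,"dx":-0.043,"dy":0.03,"dz":0,"yaw":0},
  {"jaw":0.093,"dx":-0.043,"dy":0.03,"dz":0,"yaw":0},
])

```text
t: 16.95
tool_pos: [0.4577, -0.0029, 0.1596]
orientation: [3.092, 0.555, 0.001]
force: [0.2, 0.2, -0.0]
opening: 0.09
gripper_force: 0.0
```

carry_out([
  {"jaw":0.093,"dx":-0.043,"dy":0.03,"dz":0,"yaw":0},
  {"jaw":0.093,"dx":0,"dy":0,"dz":0,"yaw":0},
  {"jaw":0.093,"dx":0,"dy":0,"dz":0,"yaw":0},
  {"jaw":0.093,"dx":0,"dy":0,"dz":0,"yaw":0},
])

```text
t: 17.45
tool_pos: [0.4294, -0.044, 0.1595]
orientation: [-3.092, -0.556, -0.001]
force: [0.4, 0.6, 0.0]
opening: 0.0932
gripper_force: 0.0
```

```bash
python3 - <<'E'
from h import *
go(.429,-.0458,.027)
m=camera_model("wrist");a=read_camera("wrist");cv2.imwrite("pics/w6.png",a[:,:,::-1])
c,s=blobs(a,(250,150,390,250),95,125);print(c,s,wproj(m,[.429,-.0458,.066]))
t=read_camera("top");cv2.imwrite("pics/t6.png",cv2.resize(t[150:270,155:365],None,fx=3,fy=3,interpolation=cv2.INTER_CUBIC)[:,:,::-1])
E
```

```text
t 17.45 pos [ 0.4294 -0.044   0.1595] d [-0.001   0.0016  0.1325] per row 3 [-0.0003  0.0005  0.0442]
[319.63245129 206.86042454] [  37   25   66   65 3439] [320.49156717 206.80719379]
```

View pics/w6.png

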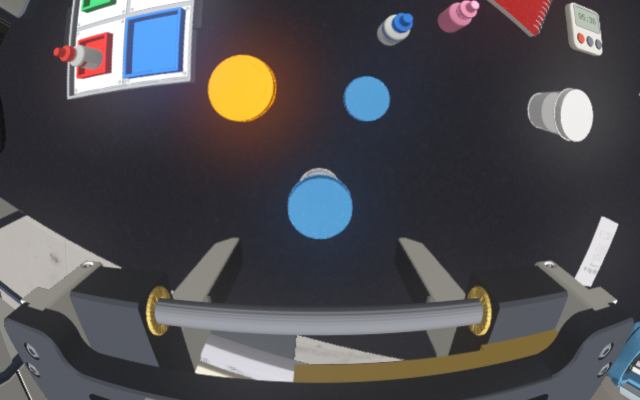

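View pics/t6.png

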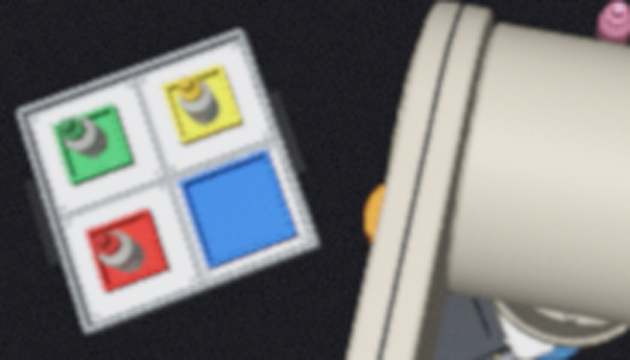

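The wrist view shows the large blue lid centred between the jaws at (320,207), matching the prediction. The top crop shows all three bottles upright and near the middle of their pockets. I grip the cup next.

carry_out([
  {"jaw":0.093,"dx":-0.001,"dy":0.0015,"dz":0.05,"yaw":0},
  {"jaw":0.093,"dx":0,"dy":0,"dz":0.05,"yaw":0},
  {"jaw":0.093,"dx":0,"dy":0,"dz":0.033,"yaw":0},
  {"jaw":0.093,"dx":0,"dy":0,"dz":0,"yaw":0},
  {"jaw":0.02,"dx":0,"dy":0,"dz":0,"yaw":0},
  {"jaw":0.02,"dx":0,"dy":0,"dz":0,"yaw":0},
  {"jaw":0.02,"dx":0,"dy":0,"dz":0,"yaw":0},
  {"jaw":0.02,"dx":0,"dy":0,"dz":0,"yaw":0},
], grip_force=25)

```text
t: 18.55
tool_pos: [0.4289, -0.0467, 0.0271]
orientation: [3.092, 0.554, 0.002]
force: [-0.5, 0.1, 0.6]
opening: 0.0577
gripper_force: 0.3
```

```bash
python3 - <<'E'
from h import *
go(.526,.185,.16)
E
```

```text
t 18.55 pos [ 0.4289 -0.0467  0.0271] d [ 0.1716 -0.1835 -0.1329] per row 3 [ 0.0572 -0.0612 -0.0443]
```

carry_out([
  {"jaw":0.02,"dx":0,"dy":0,"dz":0,"yaw":0},
  {"jaw":0.02,"dx":0,"dy":0,"dz":0,"yaw":0},
  {"jaw":0.02,"dx":0,"dy":0,"dz":0,"yaw":0},
])

```text
t: 18.92
tool_pos: [0.429, -0.0467, 0.027]
orientation: [3.092, 0.554, 0.002]
force: [0.7, 0.5, 5.9]
opening: 0.0557
gripper_force: 25.0
```

The opening is 55.7 mm with a 6 N upward force, so the pads have caught the lid's edge. I'll open, go 8 mm lower and grip again.

carry_out([
  {"jaw":0.08,"dx":0,"dy":0,"dz":0,"yaw":0},
  {"jaw":0.08,"dx":0,"dy":0,"dz":0,"yaw":0},
  {"jaw":0.08,"dx":0,"dy":0,"dz":0.008,"yaw":0},
  {"jaw":0.03,"dx":0,"dy":0,"dz":0,"yaw":0},
  {"jaw":0.03,"dx":0,"dy":0,"dz":0,"yaw":0},
  {"jaw":0.03,"dx":0,"dy":0,"dz":0,"yaw":0},
  {"jaw":0.03,"dx":0,"dy":0,"dz":0,"yaw":0},
  {"jaw":0.03,"dx":0,"dy":0,"dz":0,"yaw":0},
])

```text
t: 19.92
tool_pos: [0.4284, -0.0466, 0.0184]
orientation: [3.092, 0.554, 0.0]
force: [-0.4, -0.3, -1.5]
opening: 0.0563
gripper_force: 25.0
```

```bash
python3 - <<'E'
from h import *
print(read_state()["opening"])
a=read_camera("wrist");cv2.imwrite("pics/w7.png",cv2.resize(a[130:400,180:460],None,fx=2.1,fy=2.1)[:,:,::-1])
E
```

```text
0.056263594180142124
```

View pics/w7.png

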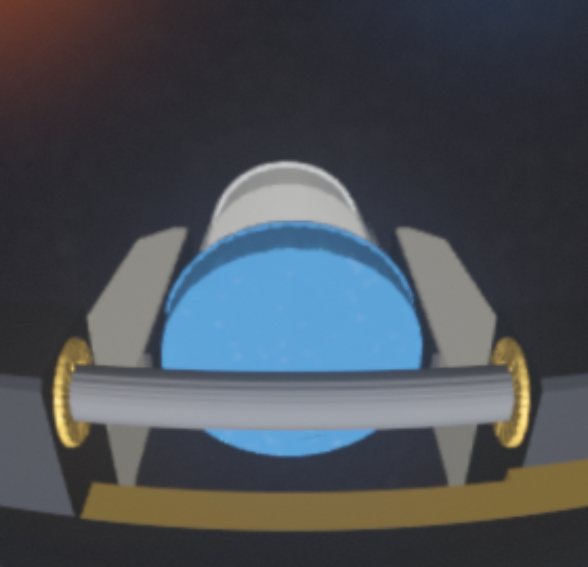

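The crop shows the cup upright with the tall pads pressing on the lid's rim (pad backs near (145,360) and (440,360)). I'll take it squarely by the lid instead, with the TCP near z 0.044.

carry_out([
  {"jaw":0.08,"dx":0,"dy":0,"dz":0,"yaw":0},
  {"jaw":0.08,"dx":0,"dy":0,"dz":0,"yaw":0},
  {"jaw":0.08,"dx":0,"dy":0,"dz":-0.026,"yaw":0},
  {"jaw":0.03,"dx":0,"dy":0,"dz":0,"yaw":0},
  {"jaw":0.03,"dx":0,"dy":0,"dz":0,"yaw":0},
  {"jaw":0.03,"dx":0,"dy":0,"dz":0,"yaw":0},
  {"jaw":0.03,"dx":0,"dy":0,"dz":0,"yaw":0},
  {"jaw":0.03,"dx":0,"dy":0,"dz":0,"yaw":0},
], grip_force=30)

```text
t: 20.98
tool_pos: [0.428, -0.0465, 0.0439]
orientation: [-3.092, -0.554, 0.001]
force: [0.6, -0.2, 0.3]
opening: 0.056
gripper_force: 30.0
```

carry_out([
  {"jaw":0.03,"dx":0,"dy":0,"dz":-0.02,"yaw":0},
  {"jaw":0.03,"dx":0,"dy":0,"dz":-0.03,"yaw":0},
  {"jaw":0.03,"dx":0,"dy":0,"dz":-0.03,"yaw":0},
  {"jaw":0.03,"dx":0,"dy":0,"dz":-0.03,"yaw":0},
  {"jaw":0.03,"dx":0,"dy":0,"dz":0,"yaw":0},
])

```text
t: 21.6
tool_pos: [0.4302, -0.047, 0.1568]
orientation: [3.09, 0.554, 0.007]
force: [0.2, -0.2, -0.9]
opening: 0.0558
gripper_force: 30.0
```

```bash
python3 - <<'E'
from h import *
go(.526,.1855,.153)
a=read_camera("wrist");b=read_camera("scene");cv2.imwrite("pics/w8.png",np.hstack([cv2.resize(a[130:400,180:460],(400,386)),cv2.resize(b[130:280,270:430],(400,386))])[:,:,::-1])
E
```

```text
t 21.6 pos [ 0.4302 -0.047   0.1568] d [ 0.1706 -0.1847  0.004 ] per row 3 [ 0.0569 -0.0616  0.0013]
```

View pics/w8.png

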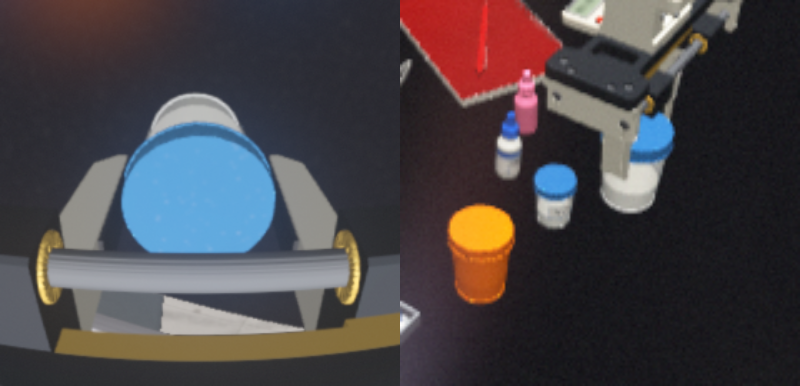

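The composite shows the cup hanging upright from its lid, clear of the orange and small blue cups. I carry it over the wide pocket.

carry_out([
  {"jaw":0.03,"dx":0.034,"dy":-0.037,"dz":0,"yaw":0},
  {"jaw":0.03,"dx":0.034,"dy":-0.037,"dz":0,"yaw":0},
  {"jaw":0.03,"dx":0.034,"dy":-0.037,"dz":0,"yaw":0},
  {"jaw":0.03,"dx":0.034,"dy":-0.037,"dz":0,"yaw":0},
  {"jaw":0.03,"dx":0.034,"dy":-0.037,"dz":0,"yaw":0},
  {"jaw":0.03,"dx":0,"dy":0,"dz":0,"yaw":0},
  {"jaw":0.03,"dx":0,"dy":0,"dz":0,"yaw":0},
  {"jaw":0.03,"dx":0,"dy":0,"dz":0,"yaw":0},
])

```text
t: 22.7
tool_pos: [0.5229, 0.1849, 0.1535]
orientation: [3.092, 0.553, -0.002]
force: [-0.9, -0.7, -0.8]
opening: 0.0558
gripper_force: 30.0
```

```bash
python3 - <<'E'
from h import *
go(.526,.185,.053)
m=camera_model("wrist");a=read_camera("wrist");p=read_state()["tool_pos"]
h=cv2.cvtColor(a,cv2.COLOR_RGB2HSV);k=cv2.inRange(h,np.array((95,120,60)),np.array((125,255,255)));k[:215]=0;k[:,:250]=0;k[:,390:]=0
ys,xs=np.nonzero(k);print(xs.min(),xs.max(),ys.min(),ys.max())
for z in(.014,.026):
  for dx in(-.029,0,.029):
    R=Ro.from_rotvec(read_state()["orientation"]).as_matrix();print(z,dx,wproj(m,p+R@[dx,0,-z]).round(1))
cv2.imwrite("pics/w9.png",a[:,:,::-1])
E
```

```text
t 22.7 pos [0.5229 0.1849 0.1535] d [0.0031 0.0009 0.1005] per row 2 [0.0015 0.0005 0.0503]
265 373 215 306
0.014 -0.029 [319.1 306.8]
0.014 0 [319.1 264.3]
0.014 0.029 [319.1 214.6]
0.026 -0.029 [319.2 319.1]
0.026 0 [319.2 275.3]
0.026 0.029 [319.2 222.8]
```

View pics/w9.png

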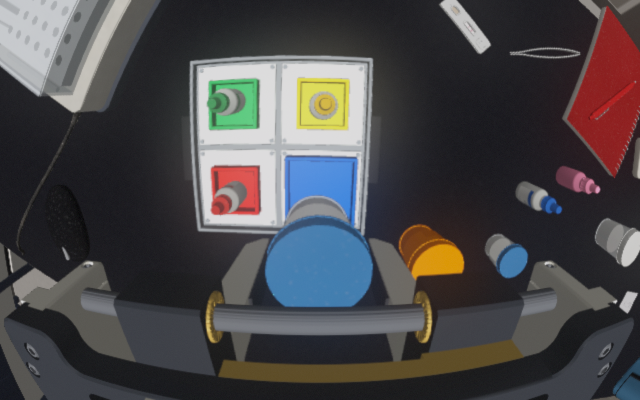

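The wrist view shows the lid centred on column 319 and the blue pocket floor visible ahead at (320,180). The three bottles stand in their pockets, and orange is clear at (430,250). I lower the cup.

carry_out([
  {"jaw":0.03,"dx":0.003,"dy":0.001,"dz":0.04,"yaw":0},
  {"jaw":0.03,"dx":0,"dy":0,"dz":0.035,"yaw":0},
  {"jaw":0.03,"dx":0,"dy":0,"dz":0.015,"yaw":0},
  {"jaw":0.03,"dx":0,"dy":0,"dz":0.009,"yaw":0},
  {"jaw":0.03,"dx":0,"dy":0,"dz":0,"yaw":0},
  {"jaw":0.03,"dx":0,"dy":0,"dz":0,"yaw":0},
])

```text
t: 23.5
tool_pos: [0.5278, 0.1863, 0.0568]
orientation: [-3.092, -0.554, -0.004]
force: [-0.5, 0.5, -0.2]
opening: 0.0559
gripper_force: 30.0
```

carry_out([
  {"jaw":0.072,"dx":0,"dy":0,"dz":0,"yaw":0},
  {"jaw":0.072,"dx":0,"dy":0,"dz":0,"yaw":0},
  {"jaw":0.072,"dx":0,"dy":0,"dz":0,"yaw":0},
  {"jaw":0.072,"dx":0,"dy":0,"dz":-0.03,"yaw":0},
  {"jaw":0.072,"dx":0,"dy":0,"dz":-0.05,"yaw":0},
  {"jaw":0.072,"dx":0,"dy":0,"dz":-0.05,"yaw":0},
  {"jaw":0.072,"dx":-0.05,"dy":0.03,"dz":-0.02,"yaw":0},
  {"jaw":0.072,"dx":-0.05,"dy":0.03,"dz":0,"yaw":0},
])

```text
t: 24.5
tool_pos: [0.4544, 0.0945, 0.2079]
orientation: [3.091, 0.556, 0.007]
force: [-0.3, -1.1, 0.8]
opening: 0.0719
gripper_force: 0.0
```

carry_out([
  {"jaw":0.072,"dx":-0.05,"dy":0.04,"dz":0,"yaw":0},
  {"jaw":0.072,"dx":0,"dy":0.05,"dz":0,"yaw":0},
  {"jaw":0.072,"dx":0,"dy":0.05,"dz":0,"yaw":0},
  {"jaw":0.072,"dx":0,"dy":0.05,"dz":0,"yaw":0},
  {"jaw":0.072,"dx":0,"dy":0,"dz":0,"yaw":0},
])

```text
t: 25.12
tool_pos: [0.474, -0.102, 0.2053]
orientation: [3.093, 0.548, -0.0]
force: [-1.2, 0.3, -0.4]
opening: 0.0721
gripper_force: 0.0
```

```bash
python3 - <<'E'
from h import *
print(read_state()["t"])
t=read_camera("top");b=read_camera("scene");cv2.imwrite("pics/t9.png",np.hstack([cv2.resize(t[150:270,155:285],(400,370)),cv2.resize(b[165:315,150:312],(400,370))])[:,:,::-1])
# triangulated cap points minus pocket floors
A=[t,b];M=[camera_model("top"),camera_model("scene")]
def uv(m,p):
    q=(m["view"][:3,:3]@p+m["view"][:3,3])*[1,-1,-1];q=m["camera_matrix"]@q;return q[:2]/q[2]
for n,x,y,zt in (("R",.497,.268,.082),("G",.5803,.297,.082),("Y",.6098,.2134,.082),("B",.526,.185,.078)):
    print(n,[(uv(m,[x,y,.008]).round(0),uv(m,[x,y,zt]).round(0)) for m in M])
E
```

```text
25.125
R [(array([197., 233.]), array([187., 228.])), (array([217., 284.]), array([211., 260.]))]
G [(array([186., 198.]), array([175., 190.])), (array([186., 264.]), array([179., 240.]))]
Y [(array([222., 185.]), array([214., 176.])), (array([217., 239.]), array([212., 215.]))]
B [(array([234., 219.]), array([227., 213.])), (array([246., 257.]), array([243., 234.]))]
```

View pics/t9.png

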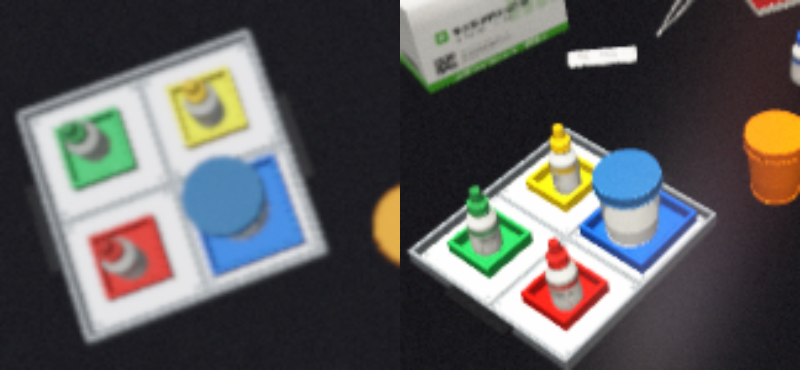

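The left half shows the cup lid at full-image (227,214), against (227,213) predicted. The red tip is at (188,230), against (187,228). In the right half all four stand upright on their floors within a few mm, so I hand in.

```bash
python3 -c "
from plant import *
print(close_job())"
```

```text
the job is handed in; nothing more can be done
None
```

The kit is packed and handed in at about 25 s of the 106 s allowed: by the last pictures, the red, yellow and green bottles and the large blue-lidded cup stand upright in their own pockets within a few mm of centre. I never touched the blue-capped bottle or the white-lidded cup; the hand-in returned no verdict.

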